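# Put the square bottle away in the rack on the cabinet door

### The job

Put the square white bottle away in the little bench cabinet: lift aside whichever bottle stands in the way of the door, swing the door open by its handle, set the square bottle down upright in the free part of the rack on the door's inside, next to the small jar, and shut the door fully and gently, so that nothing in it tips over. Do not drop the bottles or hit a bottle on the bench with the door; the round bottle must finish standing on the bench and the jar standing in the rack. Leave the beaker and the flask on the stirrer where they are and upright.

Things in the scene. Friction and masses are not known exactly. Their poses are not given: they have to be found in the camera images.
- cabinet_front (a point): Point at bench height under the middle of the front of the white bench cabinet, which is 220 mm deep, 300 wide, 245 high and fixed; its front looks along this point's -x axis, roughly at the robot. Its place and yaw vary. A black and white vacuum pump, 215 mm high, stands fixed beside it on its left, clear of the door's swing.
- door (a joint): Angle of the cabinet door (rad): 0 shut, grows as it opens, up to 1.75. Seen from above it opens clockwise about its upright hinge, the free edge swinging out towards the robot. The hinge has light friction (0.12 N m); the door stays where it is left. The rack is fixed to the door's inner face, inside the cabinet when shut.
- door_hinge (a point): Point on the door's upright hinge axis, 205 mm above the bench, at the cabinet's front left edge as the robot sees it. Its axes turn with the door: y runs along the door from free edge to hinge, x is square to the door from its outer to its inner face (into the cabinet when shut), z up.
- handle_grip (a point): Point to grip on the handle, 205 mm above the bench: an upright round steel bar 12 mm thick, from 109 to 233 mm above the bench, 45 mm out from the door's outer face (x = -63, y = -255 mm in door_hinge's axes). Two 8 mm stems join it to the door, 130 and 212 mm above the bench. It can be pinched from above. Axes as door_hinge.
- handle: The handle bar with its two stems, part of the door (origin on the hinge axis at bench height; use handle_grip for its place).
- panel: The grey door panel (origin on the hinge axis at bench height, axes as door_hinge): 16 mm thick, outer face at x = -18, inner face at x = -2, from y = +10 to -290 mm, 20 to 240 mm above the bench. Its free edge sweeps a radius of 291 mm about the hinge.
- rack_floor (a point): Centre of the rack's inner floor, 50 mm above the bench; an open white trough, turning with the door, axes as door_hinge. Inside 215 mm along y and about 90 along x (door's inner face at x = -45, front rail at +45 mm); rail and end walls stand 75 mm above its floor. No divisions; the longer free stretch beside the jar is at least 80 mm.
- square_centre (a point): Centre of the square white plastic bottle, half-way up (82.5 mm above its foot). 56 x 56 mm in plan, 165 mm high, 0.2 to 0.45 kg; x and y axes square to its sides. Square body up to 105 mm, shoulder and neck, then a round blue screw cap 40 mm in diameter from 130 to 165 mm above its foot, good to grip from above.
- square_bottle: The square bottle (origin at the centre of its underside; see square_centre).
- round_centre (a point): Centre of the round white plastic bottle, half-way up (82.5 mm above its foot). 58 mm in diameter, 165 mm high, 0.2 to 0.45 kg; cap as on the square bottle. One of the two bottles stands right in front of the cabinet, in the way of the door, the other well clear of the door to the right; which is which varies.
- round_bottle: The round bottle (origin at the centre of its underside; see round_centre).
- jar_centre (a point): Centre of the small round white jar with a blue lid that stands loose in the rack, half-way up (37.5 mm above its foot). 52 mm in diameter, 75 mm high, 0.15 kg.
- jar: The small jar (origin at the centre of its underside; see jar_centre).
- beaker: Empty glass beaker on the bench, 72 mm in diameter, 90 mm high (origin under its centre). A bystander.
- stirrer: Fixed white magnetic stirrer, 170 (x) by 160 (y) mm, its plate 87 mm high (origin under its centre). A bystander.
- flask: Glass conical flask standing on the stirrer, 80 mm in diameter, 105 mm high, its top 192 mm above the bench (origin under its centre). A bystander.
Things that resemble listed ones, but are neither listed nor needed, are in the scene too. Leave any purple look-alike of the square_bottle alone.

How it is judged:
On the way, in this order (a step that is already met when the one before it is completed fails the run):
1. the door is swung open by its handle (value of joint door above 0.5 rad and contact force between the fingers and handle above 0.3 N), for 0.1 s.
2. the square bottle stands upright in the rack, let go (x of square_centre in the frame of rack_floor between -0.045 and 0.045 m and y of square_centre in the frame of rack_floor between -0.1075 and 0.1075 m and z of square_centre in the frame of rack_floor between 0.0745 and 0.0905 m and angle between square_centre's own z axis and vertical below 0.12 rad and contact force between the fingers and square_bottle below 0.1 N and linear speed of square_bottle below 0.05 m/s), for 0.2 s.
At the end, for the whole second after the job is handed in: The door is shut (within 0.06 rad); the square bottle and the jar stand upright (within 0.12 rad) on the rack's floor inside its walls (foot within 8 mm of the floor); the round bottle stands upright (within 0.1 rad) on the bench; all are at rest (value of joint door below 0.06 rad and x of square_centre in the frame of rack_floor between -0.045 and 0.045 m and y of square_centre in the frame of rack_floor between -0.1075 and 0.1075 m and z of square_centre in the frame of rack_floor between 0.0745 and 0.0905 m and angle between each of square_centre, jar_centre's own z axis and vertical below 0.12 rad and x of jar_centre in the frame of rack_floor between -0.045 and 0.045 m and y of jar_centre in the frame of rack_floor between -0.1075 and 0.1075 m and z of jar_centre in the frame of rack_floor between 0.0295 and 0.0455 m and height (world z) of round_centre between 0.075 and 0.09 m and angle between round_centre's own z axis and vertical below 0.1 rad and linear speed of each of square_bottle, jar, round_bottle below 0.03 m/s); the robot touches nothing.
It fails at once if a bottle or the jar is tipped over (more than 0.6 rad) (angle between any of square_centre, round_centre, jar_centre's own z axis and vertical above 0.6 rad).
It fails at once if the door hits a bottle that stands on the bench (over 2 N) ((contact force between panel and square_bottle above 2 N and height (world z) of square_centre below 0.1 m) or (contact force between panel and round_bottle above 2 N and height (world z) of round_centre below 0.1 m) or (contact force between handle and square_bottle above 2 N and height (world z) of square_centre below 0.1 m) or (contact force between handle and round_bottle above 2 N and height (world z) of round_centre below 0.1 m)).
It fails at once if a bottle is dropped: loose more than 30 mm above the bench, or above the rack's floor when over the rack ((height (world z) of square_centre above 0.1125 m and horizontal distance between square_centre and rack_floor above 0.13 m and contact force between the fingers and square_bottle below 0.05 N) or (height (world z) of square_centre above 0.163 m and contact force between the fingers and square_bottle below 0.05 N) or (height (world z) of round_centre above 0.1125 m and contact force between the fingers and round_bottle below 0.05 N)).
It fails at once if the beaker or the flask is moved more than 30 mm or tipped over (distance of any of beaker, flask from where it was at the start of the episode above 0.03 m or angle between any of beaker, flask's own z axis and vertical above 0.4 rad).
It also fails if it takes over 72 s, if anything falls off the work surface, if the arm or the gripper's body presses on something with over 40 N, if the wrist force passes 120 N, or if a joint passes its speed limit or range.

### The arm

A 6-joint arm with a two-finger parallel gripper is mounted at the origin on the work surface. World frame = base frame: x ahead of the robot, y to its left, z up, the work surface at z = 0. Lengths are in m, angles in rad, forces in N, time in s.
With the tool pointing down it reaches from about 0.35 to 0.975 m from the base axis. Payload 7.1 kg.
Tool frame: the origin (TCP) lies on the centre line of the jaws, within the pads' length; the fingertips stand 22 mm ahead of it and the grasp point (between the pads) lies 3 mm ahead of it (manip.nose_length is the z of the fingertips in the tool frame, in m); z points along the fingers, y is the direction in which the jaws open and shut (so a half turn about z gives the same grasp; the last joint's range is limited). The gripper opens to 88 mm and grips with 3 to 60 N. Pads are 20 mm wide; open, the fingers measure 115 mm over their backs; the gripper's body (75 mm by 178 mm) begins 61 mm behind the grasp point.
Start: joints at [1.172, 0.423, 1.63, -0, 1.089, -0.019], TCP at [0.232, 0.58, 0.245] pointing down, gripper open.
Joint ranges: [-3, 3], [-0.9, 2.11], [0.09, 2.58], [-1.31, 4.45], [0.11, 2.69], [-2.54, 2.54]. Speed limits (rad/s): [2.39, 2.39, 3.01, 3.14, 3.14, 3.14].

### API

Orientations are given as a unit quaternion [w, x, y, z].
In Python, from workcell import manip, viewer, job gives the robot as it stands.
- The arm moves only by the tool play_rows, never from a script. Its argument "moves" is a list that holds one entry, the list of rows, each a list of 5 numbers: the shift along the tool's x, y, z in mm, then the turn about the tool's z in rad, then the opening, from 0 (shut) to 1 (fully open). A call has 1 to 10 rows; each row is the pose to reach, as a shift and turn from the pose measured when the call began, along the tool's axes at that moment; what a row does not reach only later rows make up. A row lasts 1/8 s, in which the tool goes at most 62.5 mm and 10.7 degrees, less where a joint would pass 70% of its speed; a pose out of reach is approached as far as the arm can. A call with a gripper value outside its range is refused whole. The fingers move at their own pace and stop on an object; the grip force is fixed at half the most. Time passes only in rows, so rows that repeat a pose let the fingers close. It gives the time, the measured TCP pose, the force and the opening at its end, in the units of the state.
- manip.read_state(): the state, without advancing time (a new reading comes with each control period).
- viewer.grab_frame(name): name is "scene" or "side" or "wrist"; returns the picture (384x512x3 uint8, red, green, blue); there is no depth.
- viewer.camera_params(name): a dict with "fx", "fy", "cx", "cy" (pixels), "k1" (the pictures are not rectified: a ray, as slopes to the right and down, at radius r is drawn at 1 + k1 r^2 times it, then the intrinsics apply), "pose" (4x4, takes a point from camera to world coordinates). Camera axes: x right, y down, z forward; pixel columns grow to the right and rows downward; lengths in m; the calibration is good to about 2 mm. A picture is of the moment at which its call begins: read the wrist's pose just before it. camera_params takes no time and is no camera call; for the wrist camera it gives the pose at the moment of the call.
- job.finish_job(): hands the job in, once; it reports no verdict.
The state is a dict: "time_s": time; "q": joint angles; "qd": joint speeds; "tau": joint torques, N m; "position": TCP position; "ee_rot": TCP orientation; "ft_force": force on the tool from outside, world axes, zero at the start; "torque": the same for the moment, N m; "gripper_width": opening from 0.0 (shut) to 1.0 (fully open).
Only numpy, scipy, OpenCV 4.12 (cv2) and the standard library are available. Lean on these libraries where they do the work, as an engineer would, in place of code of your own. Each camera call takes 0.05 s, during which the arm holds its last target.

## Working session

There is one attempt and no reset: what is moved stays moved. The work goes in short steps, Python scripts to look and compute and a tool call to move; the robot and the scene stay as the last step left them, time stands still between calls to the robot, and variables do not carry over. Pictures are saved under pics/ and viewed, and the job is handed in when it is done.

Besides the shell and the picture viewer there is one more tool, called after "Emit:" by a JSON object that holds its "op" and its "data", one argument or row to a line. play_rows: Moves the arm, as the interface text tells. Its arguments: {"type":"object","properties":{"moves":{"type":"array"}},"required":["moves"]}

```bash
mkdir -p pics; ls; python3 - <<'E'
from workcell import manip, viewer, job
import cv2
s=manip.read_state();print(s)
for n in ["scene","side","wrist"]:
    p=viewer.camera_params(n);print(n,p)
    im=viewer.grab_frame(n);cv2.imwrite(f"pics/{n}0.png",im[:,:,::-1])
E
```

```text
pics
{'time_s': 0.0, 'q': array([ 1.17200416e+00,  4.23853250e-01,  1.63068733e+00,  1.08567489e-05,
        1.08858434e+00, -1.89860098e-02]), 'qd': array([ 1.33207017e-04,  1.52287174e-03, -9.03403424e-04, -1.89455353e-03,
        1.41987396e-03,  3.19799193e-05]), 'tau': array([-2.60797897e-04, -5.44620645e+01, -2.73670363e+01,  6.44247676e-02,
        2.26279499e-02, -1.37142110e-04]), 'position': array([0.23147605, 0.57999437, 0.24389497]), 'ee_rot': array([-1.63578139e-04,  1.88766139e-01,  9.82021771e-01, -7.48480302e-04]), 'ft_force': array([ 0.69427952, -0.464695  , -0.78595653]), 'torque': array([ 0.05119025,  0.014507  , -0.0150104 ]), 'gripper_width': 1.0028952936175106}
scene {'fx': 366.09385538531683, 'fy': 366.09385538531683, 'cx': 253.57713206851417, 'cy': 193.46766558149136, 'k1': -0.07863175357067768, 'pose': array([[ 0.1939056 , -0.92935475,  0.31416614,  0.25753834],
       [-0.98101907, -0.18417785,  0.06066387, -0.10552614],
       [ 0.00148418, -0.31996603, -0.94742785,  1.0738952 ],
       [ 0.        ,  0.        ,  0.        ,  1.        ]])}
side {'fx': 478.94292524994796, 'fy': 478.94292524994796, 'cx': 264.3193480044352, 'cy': 184.57323695351843, 'k1': -0.0018421646375814688, 'pose': array([[ 0.76068882, -0.57966718,  0.29212752,  0.14886712],
       [-0.64910474, -0.6820248 ,  0.33690533, -0.50436581],
       [ 0.00394525, -0.44590147, -0.89507335,  1.36288796],
       [ 0.        ,  0.        ,  0.        ,  1.        ]])}
wrist {'fx': 281.783396429452, 'fy': 281.783396429452, 'cx': 252.34235632750006, 'cy': 189.00933427545516, 'k1': -0.06529436603428371, 'pose': array([[ 0.37056115,  0.89848117,  0.23540607,  0.16659425],
       [ 0.92880739, -0.35815466, -0.09508977,  0.60549413],
       [-0.00112459,  0.25388347, -0.96723416,  0.38250353],
       [ 0.        ,  0.        ,  0.        ,  1.        ]])}
```

View pics/scene0.png

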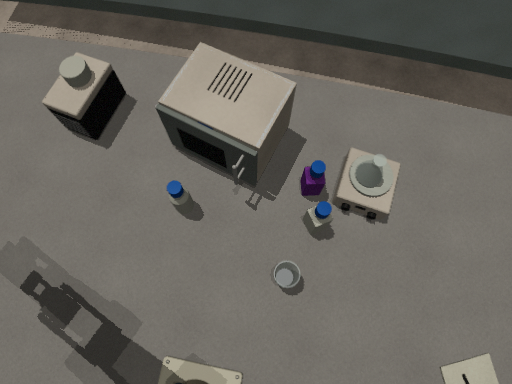

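View pics/side0.png

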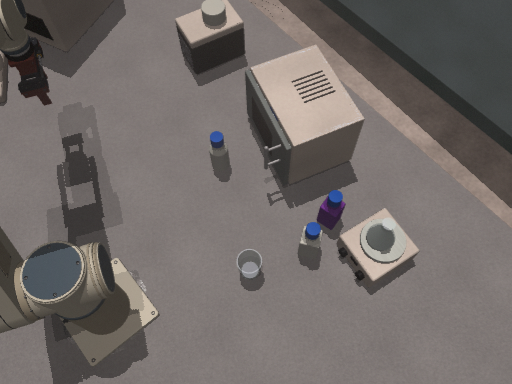

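View pics/wrist0.png

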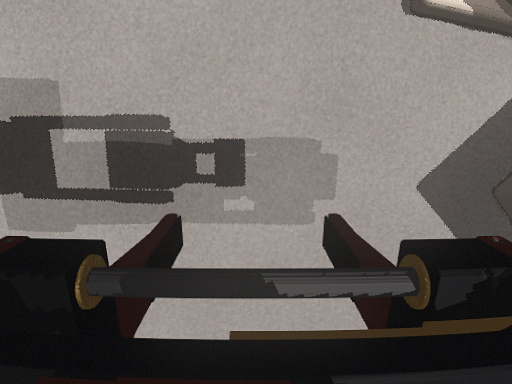

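```bash
cat > h.py <<'E'
import numpy as np, cv2
from workcell import manip, viewer
def ray(P,u,v):
    K=np.array([[P['fx'],0,P['cx']],[0,P['fy'],P['cy']],[0,0,1]])
    p=cv2.undistortPoints(np.array([[[u,v]]],float),K,np.array([P['k1'],0,0,0]))[0,0]
    d=P['pose'][:3,:3]@np.array([p[0],p[1],1.]); return P['pose'][:3,3],d/np.linalg.norm(d)
def plane(P,u,v,z):
    o,d=ray(P,u,v); return o+d*(z-o[2])/d[2]
def tri(obs):
    A=np.zeros((3,3));b=np.zeros(3)
    for P,u,v in obs:
        o,d=ray(P,u,v);M=np.eye(3)-np.outer(d,d);A+=M;b+=M@o
    return np.linalg.solve(A,b)
def proj(P,X):
    c=P['pose'][:3,:3].T@(np.asarray(X,float)-P['pose'][:3,3]); 
    K=np.array([[P['fx'],0,P['cx']],[0,P['fy'],P['cy']],[0,0,1]])
    return cv2.projectPoints(c.reshape(1,1,3),np.zeros(3),np.zeros(3),K,np.array([P['k1'],0,0,0]))[0][0,0]
def blue(im):
    hsv=cv2.cvtColor(im,cv2.COLOR_RGB2HSV)
    m=cv2.inRange(hsv,(108,150,60),(122,255,255))
    n,l,st,c=cv2.connectedComponentsWithStats(m)
    return [(st[i,4],st[i,:4],c[i].round(1)) for i in range(1,n) if st[i,4]>25]
def tool_delta(s,target):  # world xyz -> tool shift mm
    from scipy.spatial.transform import Rotation as R
    q=s['ee_rot'];r=R.from_quat([q[1],q[2],q[3],q[0]])
    return (r.inv().apply(np.asarray(target)-s['position'])*1000).round(1), r.as_matrix().round(3)
def snap(n,name):
    P=viewer.camera_params(n);im=viewer.grab_frame(n);cv2.imwrite(f"pics/{name}.png",im[:,:,::-1]);return P,im
E
python3 - <<'E'
from h import *
out=[]
for n in ["scene","side"]:
    im=cv2.imread(f"pics/{n}0.png")[:,:,::-1].copy();P=viewer.camera_params(n)
    for a,b,c in blue(im): print(n,a,b,c,plane(P,*c,.155).round(3))
def crop(n,x0,y0,x1,y1,f,o):
    im=cv2.imread(f"pics/{n}0.png")[y0:y1,x0:x1];cv2.imwrite(f"pics/{o}.png",cv2.resize(im,None,fx=f,fy=f,interpolation=cv2.INTER_CUBIC))
crop("scene",155,40,355,240,4 if 0 else 3,"c1")
crop("side",200,120,350,260,4,"c2")
crop("side",240,40,370,200,3.7,"c3")
E
```

```text
side 103 [210 131  13  11] [215.9 136.4] [0.537 0.165 0.155]
side 142 [328 190  14  13] [335.  196.2] [ 0.67  -0.205  0.155]
side 154 [306 222  15  14] [312.9 228.6] [ 0.557 -0.235  0.155]
```

View pics/c1.png

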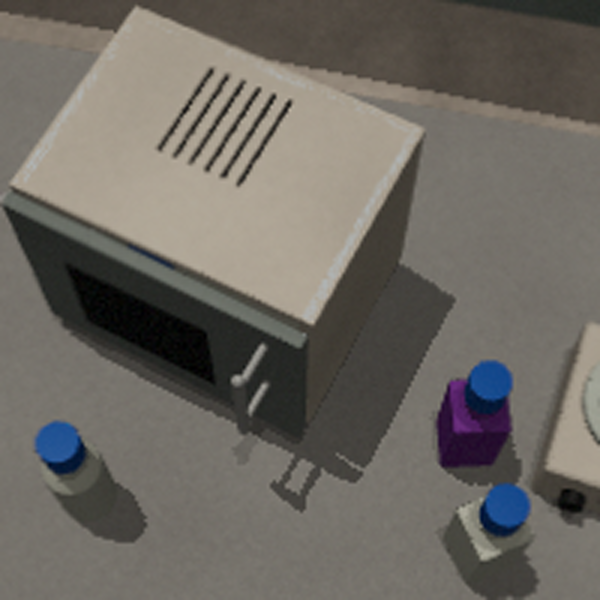

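View pics/c2.png

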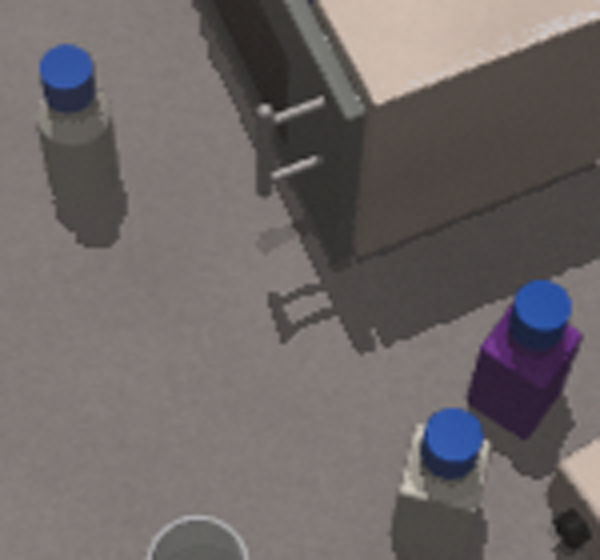

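View pics/c3.png

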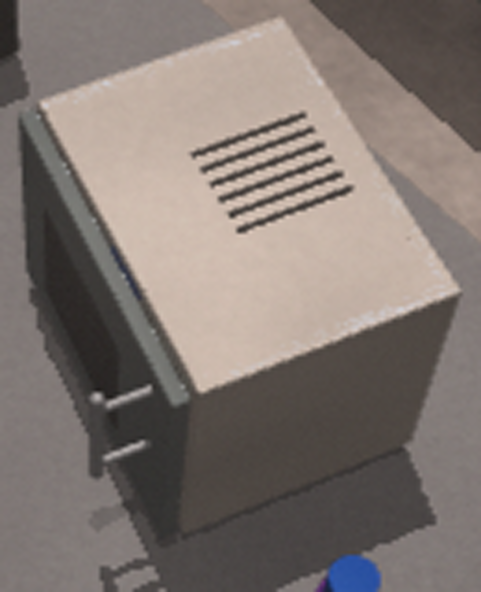

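```bash
python3 - <<'E'
from h import *
S=viewer.camera_params("scene");D=viewer.camera_params("side")
c1=lambda x,y:(155+(x-1)/3,40+(y-1)/3)
c3=lambda x,y:(240+(x-1.3)/3.7,40+(y-1.3)/3.7)
sc={'BL':(137,7),'BR':(424,130),'FR':(312,326),'FL':(10,190)}
si={'BL':(281,17),'BR':(460,293),'FR':(200,393),'FL':(38,103)}
for k in sc:
    a=plane(S,*c1(*sc[k]),.245);b=plane(D,*c3(*si[k]),.245)
    print(k,a[:2].round(4),b[:2].round(4),tri([(S,*c1(*sc[k])),(D,*c3(*si[k]))]).round(4))
print('bar',plane(S,*c1(238,380),.233).round(4),plane(D,*c3(97,398),.233).round(4))
print('jar',plane(S,*c1(150,255),.125).round(4),plane(D,*c3(122,268),.125).round(4))
# caps
im=cv2.imread("pics/scene0.png")[:,:,::-1].copy();hsv=cv2.cvtColor(im,cv2.COLOR_RGB2HSV)
for u,v in((175,188),(323,210),(317,168)):print(hsv[v,u])
m=cv2.inRange(hsv,(105,150,60),(122,255,255))
n,l,st,c=cv2.connectedComponentsWithStats(m)
for i in range(1,n):
    if st[i,4]>25: print(st[i],c[i])
E
```

```text
BL [0.9467 0.183 ] [0.9441 0.1794] [0.9505 0.1845 0.2383]
BR [ 0.8618 -0.1035] [ 0.8601 -0.1079] [ 0.868  -0.1037  0.2346]
FR [ 0.6516 -0.0419] [ 0.6509 -0.0459] [ 0.6566 -0.041   0.2333]
FL [0.7304 0.2435] [0.7333 0.2396] [0.7424 0.252  0.2256]
bar [0.5968 0.0099 0.233 ] [0.5952 0.0052 0.233 ]
jar [0.7533 0.1373 0.125 ] [0.7368 0.1372 0.125 ]
[107 196 148]
[108 204 144]
[107 217 141]
[310 161  16  13 153] [317.58823529 166.94771242]
[167 181  15  14 156] [173.91666667 187.35897436]
[315 201  16  15 173] [323.20231214 208.32369942]
```

```bash
python3 - <<'E'
from h import *
S=viewer.camera_params("scene");D=viewer.camera_params("side")
for k,a,b in (('round',(173.9,187.4),(215.9,136.4)),('square',(323.2,208.3),(312.9,228.6)),('purple',(317.6,166.9),(335,196.2))):
    print(k,plane(S,*a,.155)[:2].round(4),plane(D,*b,.155)[:2].round(4),tri([(S,*a),(D,*b)]).round(4))
print('beaker',plane(S,286,270,.09).round(3),plane(D,249,260,.09).round(3))
im=cv2.imread("pics/scene0.png")[180:250,280:350];cv2.imwrite("pics/c4.png",cv2.resize(im,None,fx=8,fy=8,interpolation=cv2.INTER_CUBIC))
E
```

```text
round [0.5376 0.1656] [0.5373 0.1646] [0.5386 0.1666 0.1515]
square [ 0.5575 -0.2337] [ 0.5568 -0.2354] [ 0.5587 -0.2343  0.1504]
purple [ 0.6711 -0.203 ] [ 0.6696 -0.2048] [ 0.6725 -0.2035  0.1503]
beaker [ 0.39  -0.169  0.09 ] [ 0.382 -0.174  0.09 ]
```

View pics/c4.png

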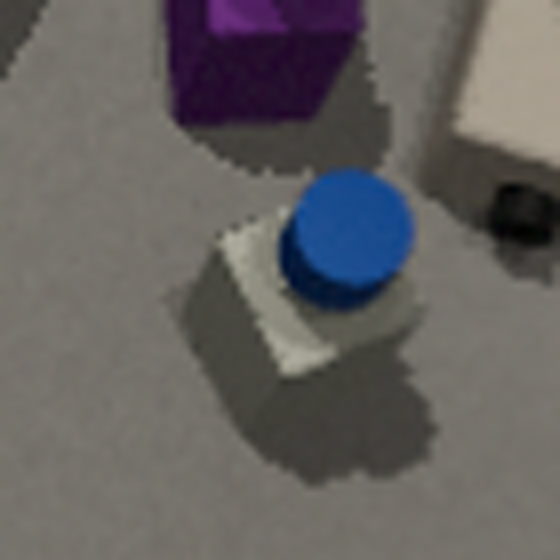

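```bash
python3 - <<'E'
from h import *
s=manip.read_state();print(tool_delta(s,[.5378,.1655,.246]))
E
```

```text
(array([-438.2, -271.5,   -1.6]), array([[-0.929,  0.371, -0.   ],
       [ 0.371,  0.929, -0.001],
       [ 0.   , -0.001, -1.   ]]))
```

Emit:
{"op": "play_rows", "data": {
  "moves": [
    [[-45,-28,-2,0,1],[-95,-59,-2,0,1],[-145,-90,-2,0,1],[-195,-121,-2,0,1],[-245,-152,-2,0,1],[-295,-183,-2,0,1],[-345,-214,-2,0,1],[-390,-241,-2,0,1],[-425,-262,-2,0,1],[-438,-271.5,-2,0,1]]
  ]
}}

```text
time_s: 1.4
position: [0.5386, 0.1638, 0.2462]
ee_rot: [-0.0, 0.19, 0.982, -0.001]
ft_force: [-0.1, -0.7, 0.3]
gripper_width: 0.999
```

```bash
python3 - <<'E'
from h import *
s=manip.read_state();print(s['position'],tool_delta(s,[.5378,.1655,.155]))
E
```

```text
[0.53858632 0.16384836 0.24615962] (array([ 1.3,  1.4, 91.2]), array([[-0.928,  0.373, -0.001],
       [ 0.373,  0.928, -0.001],
       [ 0.   , -0.001, -1.   ]]))
```

Emit:
{"op": "play_rows", "data": {
  "moves": [
    [[1,1,30,0,1],[1,1,65,0,1],[1,1,88,0,1],[1,1,91,0,1],[1,1,91,0,1],[1,1,91,0,0.3],[1,1,91,0,0.3],[1,1,91,0,0.3],[1,1,91,0,0.3]]
  ]
}}

```text
time_s: 2.52
position: [0.5381, 0.165, 0.1554]
ee_rot: [-0.0, 0.19, 0.982, -0.001]
ft_force: [-0.4, 0.8, -0.0]
gripper_width: 0.588
```

Emit:
{"op": "play_rows", "data": {
  "moves": [
    [[0,0,0,0,0.2],[0,0,0,0,0.2],[0,0,0,0,0.2],[0,0,0,0,0.2]]
  ]
}}

```text
time_s: 3.02
position: [0.538, 0.165, 0.1553]
ee_rot: [-0.0, 0.19, 0.982, -0.001]
ft_force: [-0.7, -0.5, -1.1]
gripper_width: 0.454
```

Emit:
{"op": "play_rows", "data": {
  "moves": [
    [[0,0,-15,0,0.2],[0,0,-40,0,0.2],[10,-30,-45,0,0.2],[24,-72,-45,0,0.2],[40,-120,-45,0,0.2],[54,-165,-45,0,0.2],[64,-195,-45,0,0.2],[66,-205,-45,0,0.2],[66,-205,-45,0,0.2]]
  ]
}}

```text
time_s: 4.15
position: [0.401, -0.0007, 0.2012]
ee_rot: [0.001, 0.191, 0.982, -0.0]
ft_force: [0.9, 0.4, -1.9]
gripper_width: 0.453
```

Emit:
{"op": "play_rows", "data": {
  "moves": [
    [[0,0,15,0,0.2],[0,0,32,0,0.2],[0,0,40,0,0.2],[0,0,44.5,0,0.2],[0,0,45,0,0.2],[0,0,45,0,0.2]]
  ]
}}

```text
time_s: 4.9
position: [0.4015, -0.0006, 0.1566]
ee_rot: [0.001, 0.191, 0.982, -0.0]
ft_force: [-1.1, 0.1, -2.7]
gripper_width: 0.448
```

Emit:
{"op": "play_rows", "data": {
  "moves": [
    [[0,0,1.5,0,0.2],[0,0,1.5,0,0.2],[0,0,1.5,0,0.55],[0,0,1.5,0,0.8],[0,0,1.5,0,0.9],[0,0,1,0,0.9],[0,0,-30,0,0.9],[0,0,-80,0,0.9],[0,0,-100,0,0.9]]
  ]
}}

```text
time_s: 6.02
position: [0.4023, -0.0006, 0.259]
ee_rot: [0.003, 0.19, 0.982, -0.0]
ft_force: [-0.3, -0.7, 0.2]
gripper_width: 0.901
```

```bash
python3 - <<'E'
from h import *
s=manip.read_state();print(s['position'],tool_delta(s,[.597,.008,.256]))
snap("side","side1")
E
```

```text
[ 0.40231851 -0.0005678   0.25902508] (array([-177.3,   80.8,    4.1]), array([[-0.927,  0.374,  0.006],
       [ 0.374,  0.927, -0.001],
       [-0.006,  0.001, -1.   ]]))
```

View pics/side1.png

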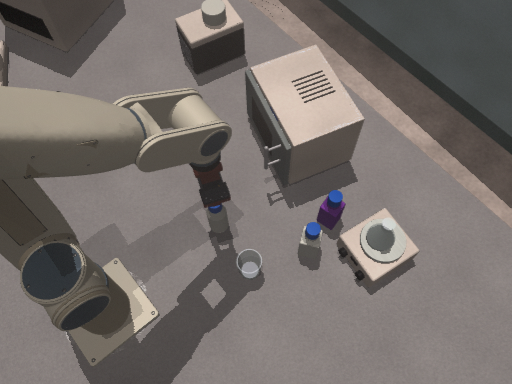

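Emit:
{"op": "play_rows", "data": {
  "moves": [
    [[-25,12,-12,-0.02,0.9],[-65,30,-14,-0.04,0.7],[-105,48,-14,-0.07,0.7],[-145,66,-14,-0.1,0.7],[-170,78,-14,-0.1,0.7],[-177,81,-14,-0.1,0.7],[-177,81,-14,-0.1,0.7]]
  ]
}}

```text
time_s: 6.95
position: [0.5967, 0.0083, 0.275]
ee_rot: [0.003, 0.141, 0.99, -0.0]
ft_force: [-0.6, 1.0, -0.4]
gripper_width: 0.698
```

```bash
python3 - <<'E'
from h import *
s=manip.read_state();print(s['position'],tool_delta(s,[.597,.008,.208]))
P,im=snap("wrist","w1")
for X in ([.597,.008,.233],[.597,.008,.205]):print(proj(P,X))
print(proj(P,[.597-.0613,.008+.002,.26]))
E
```

```text
[0.59668892 0.0083448  0.27497687] (array([ 0. , -0.3, 67. ]), array([[-0.96 ,  0.28 ,  0.006],
       [ 0.28 ,  0.96 , -0.001],
       [-0.006,  0.001, -1.   ]]))
[252.69887753 220.94672875]
[252.62742424 207.68399256]
[224.50801995 135.82877158]
```

View pics/w1.png

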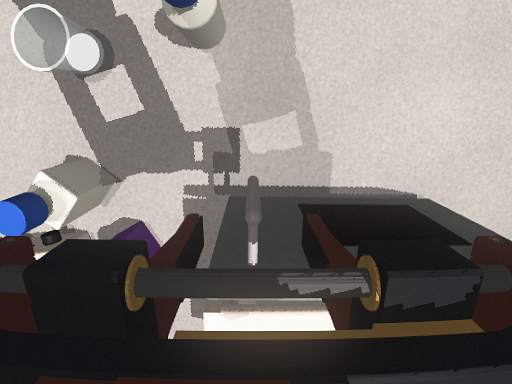

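Emit:
{"op": "play_rows", "data": {
  "moves": [
    [[0,0,25,0,0.7],[0,0,52,0,0.6],[0,0,65,0,0.5],[0,0,67,0,0.4],[0,0,67,0,0.3],[0,0,67,0,0.1],[0,0,67,0,0],[0,0,67,0,0],[0,0,67,0,0],[0,0,67,0,0]]
  ]
}}

```text
time_s: 8.25
position: [0.5974, 0.0084, 0.209]
ee_rot: [0.004, 0.141, 0.99, 0.0]
ft_force: [0.8, 2.2, 5.3]
gripper_width: 0.127
```

Emit:
{"op": "play_rows", "data": {
  "moves": [
    [[0,0,0,0,0],[0,0,0,0,0]]
  ]
}}

```text
time_s: 8.5
position: [0.5974, 0.0085, 0.209]
ee_rot: [0.004, 0.141, 0.99, 0.0]
ft_force: [0.3, 2.1, 2.9]
gripper_width: 0.135
```

```bash
cat > arc.py <<'E'
from h import *
import sys
def arc(ths,hx=.7283,hy=.2362):
    s=manip.read_state();p=s['position'];r=p[:2]-[hx,hy];_,R=tool_delta(s,p)
    yaw0=np.arctan2(r[1],r[0])
    for t in ths:
        c,q=np.cos(-t),np.sin(-t);rr=np.array([c*r[0]-q*r[1],q*r[0]+c*r[1]])
        d=np.append(np.array([hx,hy])+rr,p[2])-p
        print(t,(R.T@d*1000).round(0))
    print('bar ang',yaw0,'rad',np.linalg.norm(r))
if __name__=="__main__": arc([float(x) for x in sys.argv[1:]])
E
python3 arc.py .03 .08 .14 .21 .28 .35 .42 .49 .55 .60
```

```text
0.03 [ 8.  2. -0.]
0.08 [20.  6. -0.]
0.14 [35. 11. -0.]
0.21 [52. 19. -0.]
0.28 [68. 27. -1.]
0.35 [84. 37. -1.]
0.42 [99. 48. -1.]
0.49 [113.  59.  -1.]
0.55 [124.  70.  -1.]
0.6 [133.  80.  -1.]
bar ang -2.092481194657752 rad 0.2626709999637049
```

Emit:
{"op": "play_rows", "data": {
  "moves": [
    [[8,2,0,0.03,0],[20,6,0,0.08,0],[35,11,0,0.14,0],[52,19,0,0.21,0],[68,27,0,0.28,0],[84,37,0,0.35,0],[99,48,0,0.42,0],[113,59,0,0.49,0],[124,70,0,0.55,0],[133,80,0,0.6,0]]
  ]
}}

```text
time_s: 9.75
position: [0.4939, 0.1236, 0.209]
ee_rot: [0.006, 0.429, 0.904, 0.003]
ft_force: [9.9, 3.8, 0.2]
gripper_width: 0.134
```

```bash
python3 arc.py .05 .11 .18 .26 .34 .42 .50 .58 .65 .7
```

```text
0.05 [13.  3. -0.]
0.11 [27.  8. -0.]
0.18 [44. 15. -0.]
0.26 [63. 24. -0.]
0.34 [81. 35. -0.]
0.42 [98. 47. -0.]
0.5 [114.  60.  -0.]
0.58 [128.  75.  -0.]
0.65 [140.  89.  -0.]
0.7 [148.  99.  -0.]
bar ang -2.6938554355671886 rad 0.2600564026728933
```

Emit:
{"op": "play_rows", "data": {
  "moves": [
    [[13,3,0,0.05,0],[27,8,0,0.11,0],[44,15,0,0.18,0],[63,24,0,0.26,0],[81,35,0,0.34,0],[98,47,0,0.42,0],[114,60,0,0.5,0],[128,75,0,0.58,0],[140,89,0,0.65,0],[148,99,0,0.7,0]]
  ]
}}

```text
time_s: 11.0
position: [0.4782, 0.301, 0.209]
ee_rot: [0.006, 0.713, 0.701, 0.006]
ft_force: [11.5, -3.3, -0.4]
gripper_width: 0.136
```

```bash
python3 arc.py .05 .11 .17 .21 .23
```

```text
0.05 [12.  3.  0.]
0.11 [27.  8.  0.]
0.17 [42. 14.  0.]
0.21 [51. 18.  0.]
0.23 [56. 20.  0.]
bar ang 2.8881955063359026 rad 0.2583206813499698
```

Emit:
{"op": "play_rows", "data": {
  "moves": [
    [[12,4,0,0.05,0],[27,10,0,0.11,0],[42,17,0,0.17,0],[51,21,0,0.21,0],[56,24,0,0.23,0],[56,24,0,0.23,0]]
  ]
}}

```text
time_s: 11.75
position: [0.5005, 0.3573, 0.209]
ee_rot: [0.004, 0.789, 0.614, 0.004]
ft_force: [-8.3, 5.0, 6.5]
gripper_width: 0.131
```

Emit:
{"op": "play_rows", "data": {
  "moves": [
    [[0,0,0,0,0.15],[0,0,0,0,0.3],[0,0,0,0,0.45],[0,0,0,0,0.55],[0,0,-25,0,0.6],[0,0,-65,0,0.7],[0,0,-85,0,0.7],[0,0,-85,0,0.7]]
  ]
}}

```text
time_s: 12.75
position: [0.5003, 0.3577, 0.2956]
ee_rot: [0.004, 0.789, 0.614, 0.006]
ft_force: [-0.2, 0.6, -0.6]
gripper_width: 0.702
```

```bash
python3 - <<'E'
from h import *
S=viewer.camera_params("scene")
c=lambda x,y:(280+(x-3.5)/8,180+(y-3.5)/8)
A=[plane(S,*c(*p),.105)[:2] for p in((220,240),(285,375),(412,305))]
d=A[1]-A[0];e=A[2]-A[1]
print(A,np.degrees(np.arctan2(d[1],d[0])),np.linalg.norm(d),np.degrees(np.arctan2(e[1],e[0])),np.linalg.norm(e),(A[0]+A[2])/2)
s=manip.read_state();print(s['position'],tool_delta(s,[.5575,-.2345,.295]))
E
```

```text
[array([ 0.56153463, -0.1972814 ]), array([ 0.51855872, -0.22617668]), array([ 0.55134298, -0.26563185])] -146.08469064735866 0.05178674431828312 -50.27598405563529 0.05129832080799468 [ 0.55643881 -0.23145662]
[0.50026989 0.35772327 0.29562188] (array([-560. ,  201. ,    0.8]), array([[ 0.246,  0.969,  0.014],
       [ 0.969, -0.246,  0.001],
       [ 0.004,  0.014, -1.   ]]))
```

Emit:
{"op": "play_rows", "data": {
  "moves": [
    [[-30,11,1,0.05,0.7],[-80,29,1,0.12,0.7],[-135,49,1,0.2,0.75],[-190,69,1,0.28,0.8],[-245,88,1,0.36,0.8],[-300,108,1,0.44,0.8],[-355,128,1,0.52,0.8],[-410,147,1,0.6,0.8],[-465,167,1,0.68,0.8],[-515,185,1,0.68,0.8]]
  ]
}}

```text
time_s: 14.0
position: [0.5523, -0.189, 0.2933]
ee_rot: [0.001, 0.949, 0.315, 0.006]
ft_force: [0.3, 0.5, 0.9]
gripper_width: 0.802
```

```bash
python3 - <<'E'
from h import *
s=manip.read_state();print(s['q'],tool_delta(s,[.5575,-.2345,.25]))
snap("scene","scene2");snap("side","side2");snap("wrist","w2")
E
```

```text
[-0.35293398  0.30536061  1.68564267  0.00640691  1.13966039  0.57440204] (array([-23.5,  39.4,  43.2]), array([[ 0.802,  0.598,  0.012],
       [ 0.598, -0.802,  0.002],
       [ 0.011,  0.006, -1.   ]]))
```

View pics/scene2.png

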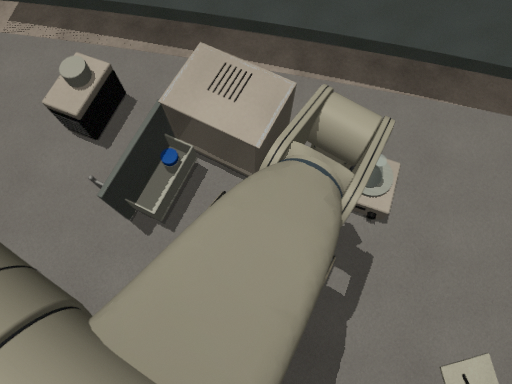

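View pics/side2.png

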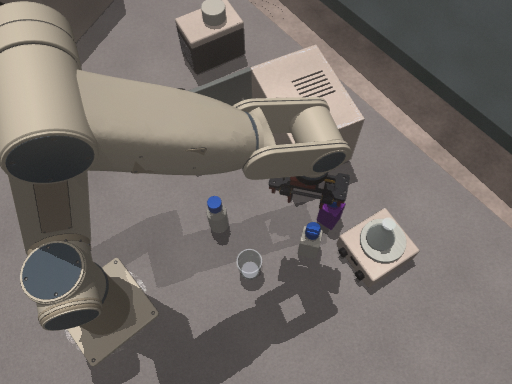

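View pics/w2.png

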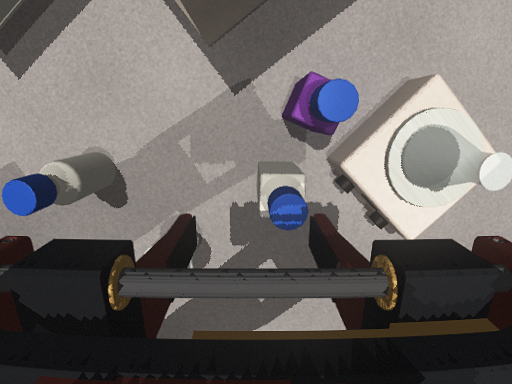

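Emit:
{"op": "play_rows", "data": {
  "moves": [
    [[-12,20,5,0,0.8],[-23,38,30,0,0.8],[-23,39,70,0,0.8],[-23,39,110,0,0.8],[-23,39,132,0,0.8],[-23,39,138,0,0.8],[-23,39,138,0,0.6],[-23,39,138,0,0.4],[-23,39,138,0,0.2],[-23,39,138,0,0.2]]
  ]
}}

```text
time_s: 15.4
position: [0.5591, -0.2339, 0.1559]
ee_rot: [0.002, 0.949, 0.314, 0.007]
ft_force: [-0.4, 0.1, 4.1]
gripper_width: 0.453
```

```bash
python3 - <<'E'
from h import *
im=cv2.imread("pics/scene2.png")[85:235,80:230];cv2.imwrite("pics/c5.png",cv2.resize(im,None,fx=4,fy=4,interpolation=cv2.INTER_CUBIC))
E
```

```text
(no output)
```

View pics/c5.png

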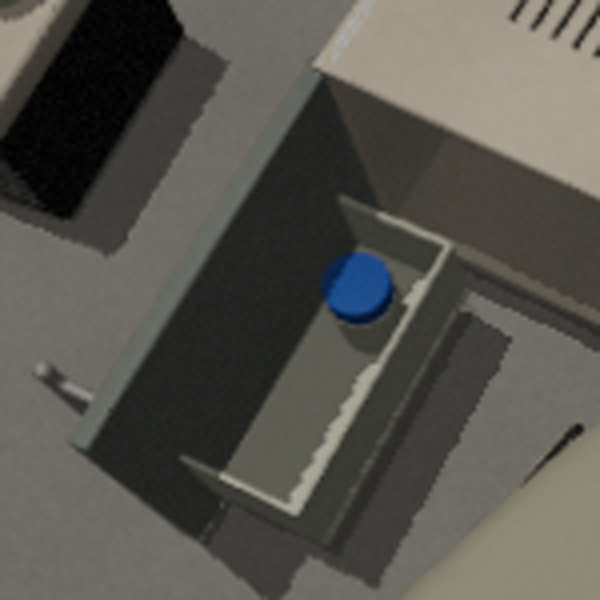

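```bash
python3 - <<'E'
from h import *
S=viewer.camera_params("scene")
c=lambda x,y:(80+(x-1.5)/4,85+(y-1.5)/4)
g=lambda x,y,z:plane(S,*c(x,y),z)[:2]
H=g(453,247,.125);F=g(300,515,.125);hd=g(340,197,.125);fd=g(183,460,.125);J=g(358,283,.125)
for n,v in zip("H F hd fd J".split(),(H,F,hd,fd,J)):print(n,v.round(4))
a=lambda d:np.degrees(np.arctan2(d[1],d[0]))
print(a(H-F),np.linalg.norm(H-F),a(hd-fd),np.linalg.norm(hd-fd),a(F-fd),np.linalg.norm(F-fd),a(H-hd))
print('panel',[g(*p,.24).round(4) for p in((72,440),(90,450),(316,68))])
print('bar',g(41,370,.233).round(4))
C=(H+F+hd+fd)/4;print('C',C)
y=(H-F)/np.linalg.norm(H-F)
print('jar along y from free end wall outer',(J-F)@y,(J-fd)@y)
E
```

```text
H [0.6783 0.1538]
F [0.4645 0.2064]
hd [0.7016 0.2451]
fd [0.4863 0.2971]
J [0.6378 0.2135]
-13.84382044483007 0.2201108545760369 -13.561371723266806 0.22156818908651063 -103.47139627868017 0.09319839548342976 -104.35962425853391
panel [array([0.4573, 0.3199]), array([0.4534, 0.3068]), array([0.7376, 0.2452])]
bar [0.4991 0.3584]
C [0.58267656 0.22559333]
jar along y from free end wall outer 0.1665346144429993 0.1671404023493031
```

Emit:
{"op": "play_rows", "data": {
  "moves": [
    [[0,0,0,0,0.2],[0,0,0,0,0.2],[0,0,-15,0,0.2],[0,0,-45,0,0.2],[0,0,-90,0,0.2],[0,0,-135,0,0.2],[0,0,-155,0,0.2],[0,0,-155,0,0.2]]
  ]
}}

```text
time_s: 16.4
position: [0.5577, -0.2345, 0.3134]
ee_rot: [0.003, 0.949, 0.314, 0.008]
ft_force: [-0.7, -0.8, -2.8]
gripper_width: 0.446
```

```bash
python3 - <<'E'
from h import *
s=manip.read_state();d,R=tool_delta(s,[.5439,.2351,.31]);print(s['position'],d,np.degrees(np.arctan2(R[1,1],R[0,1])))
E
```

```text
[ 0.55773767 -0.23452131  0.31345   ] [ 268.6 -385.4    2.9] -53.416578864433056
```

Emit:
{"op": "play_rows", "data": {
  "moves": [
    [[11,-16,0,-0.03,0.2],[34,-49,0,-0.09,0.2],[63,-91,0,-0.17,0.2],[94,-135,0,-0.26,0.2],[126,-180,0,-0.35,0.2],[157,-225,0,-0.44,0.2],[188,-270,0,-0.53,0.2],[217,-311,0,-0.61,0.2],[241,-346,0,-0.66,0.2],[257,-368,0,-0.69,0.2]]
  ]
}}

```text
time_s: 17.65
position: [0.5429, 0.2169, 0.3113]
ee_rot: [0.005, 0.786, 0.618, 0.005]
ft_force: [0.5, -0.1, -2.4]
gripper_width: 0.447
```

```bash
python3 - <<'E'
from h import *
s=manip.read_state();d,R=tool_delta(s,[.5439,.2351,.2059]);print(s['position'],d,np.degrees(np.arctan2(R[1,1],R[0,1])))
print(R)
E
```

```text
[0.54289537 0.21685962 0.31131432] [ 17.7  -4.8 105.4] -13.647238333144033
[[ 0.236  0.972  0.014]
 [ 0.972 -0.236 -0.001]
 [ 0.002  0.014 -1.   ]]
```

Emit:
{"op": "play_rows", "data": {
  "moves": [
    [[10,-3,0,0,0.2],[18,-5,5,0,0.2],[18,-5,20,0,0.2],[18,-5,45,0,0.2],[18,-5,70,0,0.2],[18,-5,85,0,0.2],[18,-5,92,0,0.2],[18,-5,95,0,0.2],[18,-5,95,0,0.2]]
  ]
}}

```text
time_s: 18.77
position: [0.544, 0.2355, 0.2168]
ee_rot: [0.005, 0.786, 0.618, 0.006]
ft_force: [0.1, 0.6, -2.1]
gripper_width: 0.453
```

```bash
python3 - <<'E'
from h import *
s=manip.read_state();d,R=tool_delta(s,[.5439,.2351,.2059]);print(s['position'],d,s['ft_force'])
for n in("scene","side","wrist"):snap(n,n+"3")
import numpy as np
a=cv2.imread("pics/wrist3.png");b=cv2.imread("pics/side3.png")
cv2.imwrite("pics/m3.png",cv2.resize(np.hstack([a,b]),(800,300)))
E
```

```text
[0.54398873 0.2354514  0.21677608] [-0.4 -0.2 10.9] [ 0.06185031  0.59921964 -2.07773483]
```

View pics/m3.png

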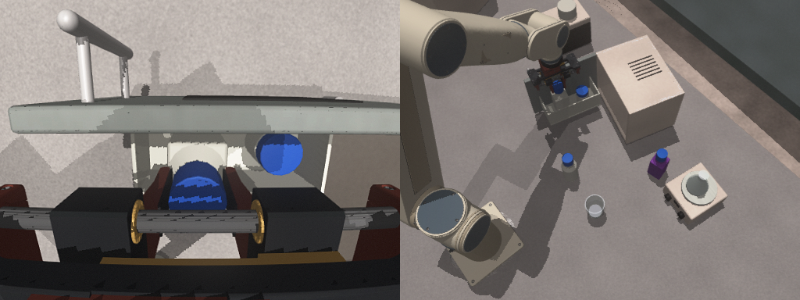

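View pics/scene3.png

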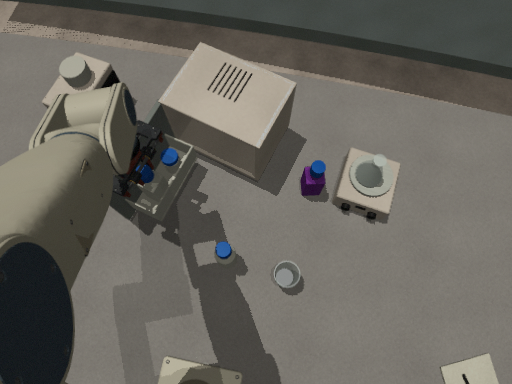

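Emit:
{"op": "play_rows", "data": {
  "moves": [
    [[0,0,4,0,0.2],[0,0,8,0,0.2],[0,0,10,0,0.2],[0,0,10,0,0.2]]
  ]
}}

```text
time_s: 19.42
position: [0.544, 0.2355, 0.2067]
ee_rot: [0.005, 0.786, 0.618, 0.006]
ft_force: [0.5, -0.3, -1.7]
gripper_width: 0.449
```

Emit:
{"op": "play_rows", "data": {
  "moves": [
    [[0,0,1,0,0.2],[0,0,2,0,0.2],[0,0,2,0,0.2]]
  ]
}}

```text
time_s: 19.8
position: [0.5445, 0.2359, 0.2059]
ee_rot: [0.005, 0.786, 0.618, 0.006]
ft_force: [-1.7, 0.1, 6.2]
gripper_width: 0.448
```

Emit:
{"op": "play_rows", "data": {
  "moves": [
    [[0,0,0,0,0.4],[0,0,0,0,0.5],[0,0,0,0,0.6],[0,0,0,0,0.7],[0,0,0,0,0.7],[0,0,-10,0,0.7],[0,0,-40,0,0.7],[0,0,-75,0,0.7],[0,0,-80,0,0.7]]
  ]
}}

```text
time_s: 20.92
position: [0.5445, 0.2365, 0.2891]
ee_rot: [0.006, 0.786, 0.618, 0.009]
ft_force: [0.6, 0.3, -0.1]
gripper_width: 0.698
```

```bash
python3 - <<'E'
from h import *
s=manip.read_state();d,R=tool_delta(s,[.5003,.3577,.287]);print(s['position'],d,np.degrees(np.arctan2(R[1,1],R[0,1])))
snap("wrist","w4")
E
```

```text
[0.54453792 0.23648409 0.28905821] [107.4 -71.6   1.4] -13.647238333144033
```

View pics/w4.png

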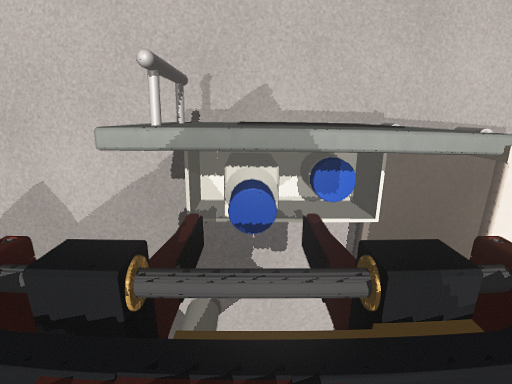

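Emit:
{"op": "play_rows", "data": {
  "moves": [
    [[18,-12,0,0,0.7],[48,-32,0,0,0.7],[80,-53,0,0,0.7],[100,-67,0,0,0.7],[107,-72,0,0,0.7],[107,-72,5,0,0.7],[107,-72,30,0,0.7],[107,-72,60,0,0.6],[107,-72,76,0,0.5],[107,-72,80,0,0.5]]
  ]
}}

```text
time_s: 22.22
position: [0.5006, 0.3565, 0.2062]
ee_rot: [0.005, 0.786, 0.618, 0.007]
ft_force: [0.2, 0.8, 0.2]
gripper_width: 0.502
```

```bash
python3 - <<'E'
from h import *
s=manip.read_state();d,R=tool_delta(s,[.5003,.3577,.209]);print(s['position'],d,np.degrees(np.arctan2(R[1,1],R[0,1])),s['ft_force'])
E
```

```text
[0.50063848 0.35649829 0.20619161] [ 1.1 -0.6 -2.8] -13.716469324245518 [0.16360362 0.76838397 0.24727333]
```

Emit:
{"op": "play_rows", "data": {
  "moves": [
    [[1,-1,-3,0,0.3],[1,-1,-3,0,0.1],[1,-1,-3,0,0],[1,-1,-3,0,0],[1,-1,-3,0,0],[1,-1,-3,0,0]]
  ]
}}

```text
time_s: 22.98
position: [0.5008, 0.3577, 0.2099]
ee_rot: [0.006, 0.786, 0.618, 0.008]
ft_force: [3.9, -1.8, 2.9]
gripper_width: 0.132
```

```bash
python3 - <<'E'
from h import *
from scipy.optimize import least_squares as L
P=np.array([[.5974,.0085],[.4939,.1236],[.4782,.301],[.5003,.3577]])
r=L(lambda h:np.hypot(*(P-h).T)-.2627,[.7283,.2362]);print(r.x,r.fun)
h=r.x
a=[np.arctan2(*(p-h)[::-1]) for p in P];print(a,'theta now',(a[0]-a[3])%(2*np.pi))
E
```

```text
[0.7321787 0.2340616] [ 6.09833182e-05 -6.24108910e-05 -4.82779860e-05  8.16256243e-05]
[np.float64(-2.1093939831117785), np.float64(-2.7075018965711983), np.float64(2.8838937587426314), np.float64(2.6517368735605786)] theta now 1.5220544505072287
```

```bash
sed -i 's/.7283,hy=.2362/.7322,hy=.2341/' arc.py; sed -i "s/round(0)/round(1)/" arc.py; python3 arc.py -.005 -.015 -.035 -.065 -.10 -.14 -.18 -.23 -.28 -.33
```

```text
-0.005 [-1.3 -0.3 -0. ]
-0.015 [-3.8 -0.9 -0. ]
-0.035 [-8.9 -2.1 -0.1]
-0.065 [-16.7  -3.7  -0.2]
-0.1 [-25.7  -5.2  -0.2]
-0.14 [-36.1  -6.6  -0.3]
-0.18 [-46.6  -7.6  -0.4]
-0.23 [-59.7  -8.2  -0.5]
-0.28 [-72.8  -8.1  -0.6]
-0.33 [-85.9  -7.4  -0.6]
bar ang 2.651194536594118 rad 0.2623714123508945
```

Emit:
{"op": "play_rows", "data": {
  "moves": [
    [[-1.3,-0.3,0,-0.005,0],[-4,-1,0,-0.015,0],[-9,-2,0,-0.035,0],[-16.5,-3.5,0,-0.065,0],[-25.5,-5,0,-0.1,0],[-36,-6.5,0,-0.14,0],[-46.5,-7.5,0,-0.18,0],[-59.5,-8,0,-0.23,0],[-72,-8,0,-0.275,0],[-82,-7.5,0,-0.315,0]]
  ]
}}

```text
time_s: 24.22
position: [0.4738, 0.2793, 0.2099]
ee_rot: [0.007, 0.679, 0.734, 0.007]
ft_force: [1.3, 0.1, 3.7]
gripper_width: 0.13
```

```bash
python3 arc.py -.035 -.07 -.11 -.155 -.20 -.25 -.30 -.345 -.385 -.42
```

```text
-0.035 [-8.9 -2.1 -0. ]
-0.07 [-17.9  -3.9  -0.1]
-0.11 [-28.3  -5.6  -0.1]
-0.155 [-40.   -7.   -0.1]
-0.2 [-51.8  -7.9  -0.1]
-0.25 [-64.9  -8.2  -0.1]
-0.3 [-78.   -7.9  -0.1]
-0.345 [-89.8  -7.1  -0.1]
-0.385 [-1.002e+02 -5.900e+00 -1.000e-01]
-0.42 [-109.3   -4.5   -0. ]
bar ang 2.9684073813687677 rad 0.2623618162889552
```

Emit:
{"op": "play_rows", "data": {
  "moves": [
    [[-9,-2,0,-0.035,0],[-18,-4,0,-0.07,0],[-28.5,-5.5,0,-0.11,0],[-40,-7,0,-0.155,0],[-52,-8,0,-0.2,0],[-65,-8,0,-0.25,0],[-78,-8,0,-0.3,0],[-90,-7,0,-0.345,0],[-100,-6,0,-0.385,0],[-109.5,-4.5,0,-0.42,0]]
  ]
}}

```text
time_s: 25.48
position: [0.4779, 0.1694, 0.2099]
ee_rot: [0.008, 0.51, 0.86, 0.006]
ft_force: [4.9, 0.3, -0.5]
gripper_width: 0.13
```

```bash
python3 arc.py -.035 -.07 -.11 -.155 -.20 -.25 -.30 -.345 -.385 -.42; python3 - <<'E'
from h import *
snap("side","side5");snap("scene","scene5")
a=cv2.imread("pics/scene5.png");b=cv2.imread("pics/side5.png")
cv2.imwrite("pics/m5.png",cv2.resize(np.hstack([a,b]),(800,300)))
E
```

```text
-0.035 [-8.9 -2.1  0. ]
-0.07 [-17.9  -3.9   0.1]
-0.11 [-28.3  -5.6   0.1]
-0.155 [-40.   -7.    0.2]
-0.2 [-51.8  -7.8   0.3]
-0.25 [-64.9  -8.2   0.4]
-0.3 [-78.1  -7.9   0.5]
-0.345 [-89.8  -7.    0.6]
-0.385 [-100.3   -5.8    0.7]
-0.42 [-109.3   -4.4    0.8]
bar ang -2.892488706807438 rad 0.26244397266429814
```

View pics/m5.png

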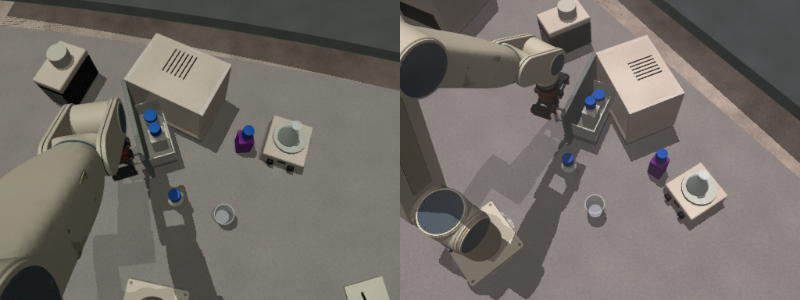

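Emit:
{"op": "play_rows", "data": {
  "moves": [
    [[-9,-2,0,-0.035,0],[-18,-4,0,-0.07,0],[-28.5,-5.5,0,-0.11,0],[-40,-7,0,-0.155,0],[-52,-8,0,-0.2,0],[-65,-8,0,-0.25,0],[-78,-8,0,-0.3,0],[-90,-7,0,-0.345,0],[-100,-6,0,-0.385,0],[-109.5,-4.5,0,-0.42,0]]
  ]
}}

```text
time_s: 26.82
position: [0.5261, 0.0713, 0.21]
ee_rot: [0.009, 0.32, 0.948, 0.004]
ft_force: [5.3, 5.7, -8.0]
gripper_width: 0.135
```

```bash
python3 arc.py -.035 -.07 -.11 -.15 -.185 -.22 -.25 -.28 -.305 -.325
```

```text
-0.035 [-8.9 -2.1  0.1]
-0.07 [-18.   -4.    0.2]
-0.11 [-28.3  -5.7   0.3]
-0.15 [-38.8  -6.9   0.5]
-0.185 [-47.9  -7.7   0.6]
-0.22 [-57.1  -8.2   0.7]
-0.25 [-65.   -8.3   0.8]
-0.28 [-72.9  -8.2   1. ]
-0.305 [-79.4  -7.9   1.1]
-0.325 [-84.7  -7.6   1.1]
bar ang -2.4728028338413024 rad 0.2626374091715287
```

Emit:
{"op": "play_rows", "data": {
  "moves": [
    [[-9,-2,0,-0.035,0],[-18,-4,0,-0.07,0],[-28,-5.5,0.3,-0.11,0],[-39,-7,0.5,-0.15,0],[-48,-7.5,0.6,-0.185,0],[-57,-8,0.7,-0.22,0],[-65,-8,0.8,-0.25,0],[-73,-8,1,-0.28,0],[-79,-8,1,-0.305,0],[-84,-7.5,1,-0.325,0]]
  ]
}}

```text
time_s: 28.08
position: [0.5882, 0.0145, 0.21]
ee_rot: [0.009, 0.161, 0.987, 0.003]
ft_force: [-0.8, 0.3, 0.8]
gripper_width: 0.128
```

```bash
python3 arc.py -.01 -.02 -.03 -.04 -.05 -.06
```

```text
-0.01 [-2.5 -0.7  0. ]
-0.02 [-5.1 -1.3  0.1]
-0.03 [-7.7 -1.9  0.1]
-0.04 [-10.2  -2.5   0.2]
-0.05 [-12.8  -3.    0.2]
-0.06 [-15.4  -3.5   0.2]
bar ang -2.1512992471131094 rad 0.2626488778507009
```

Remaining about 0.042 rad.

Emit:
{"op": "play_rows", "data": {
  "moves": [
    [[-2.5,-0.7,0,-0.01,0],[-5,-1.3,0,-0.02,0],[-7.5,-2,0,-0.03,0],[-10,-2.5,0,-0.04,0],[-11,-2.7,0,-0.043,0],[-11.5,-2.8,0,-0.045,0],[-11.5,-2.8,0,-0.045,0]]
  ]
}}

```text
time_s: 28.95
position: [0.5982, 0.0082, 0.21]
ee_rot: [0.009, 0.139, 0.99, 0.002]
ft_force: [1.7, 2.4, -1.2]
gripper_width: 0.132
```

Emit:
{"op": "play_rows", "data": {
  "moves": [
    [[0,0,0,0,0.15],[0,0,0,0,0.3],[0,0,0,0,0.45],[0,0,0,0,0.55],[0,0,0,0,0.6],[0,0,-20,0,0.6],[0,0,-60,0,0.6],[0,0,-100,0,0.6],[40,40,-110,0,0.6],[80,80,-110,0,0.6]]
  ]
}}

```text
time_s: 30.2
position: [0.5412, 0.1076, 0.3205]
ee_rot: [0.011, 0.14, 0.99, 0.003]
ft_force: [1.0, 0.4, -0.4]
gripper_width: 0.597
```

Emit:
{"op": "play_rows", "data": {
  "moves": [
    [[-10,60,0,0,0.6],[-10,120,0,0,0.6],[-10,180,0,0,0.6],[-10,240,0,0,0.6],[-10,280,0,0,0.6],[-10,280,0,0,0.6]]
  ]
}}

```text
time_s: 30.95
position: [0.6283, 0.3765, 0.3222]
ee_rot: [0.01, 0.139, 0.99, 0.003]
ft_force: [-0.6, 0.0, 0.0]
gripper_width: 0.603
```

```bash
python3 - <<'E'
from h import *
s=manip.read_state();print(s['position'],s['ft_force'],s['time_s'])
snap("side","side6");S,im=snap("scene","scene6")
a=cv2.imread("pics/scene6.png");b=cv2.imread("pics/side6.png")
x=cv2.resize(a[40:240,140:340],(400,400),interpolation=2);y=cv2.resize(b[40:240,190:390],(400,400),interpolation=2)
cv2.imwrite("pics/m6.png",np.hstack([x,y]))
cv2.imwrite("pics/d6.png",cv2.resize(np.hstack([cv2.imread("pics/side0.png")[40:200,240:370],b[40:200,240:370]]),None,fx=3,fy=3))
E
```

```text
[0.62832137 0.37653185 0.32217565] [-0.63999447  0.03528416  0.03299278] 30.95
```

View pics/m6.png

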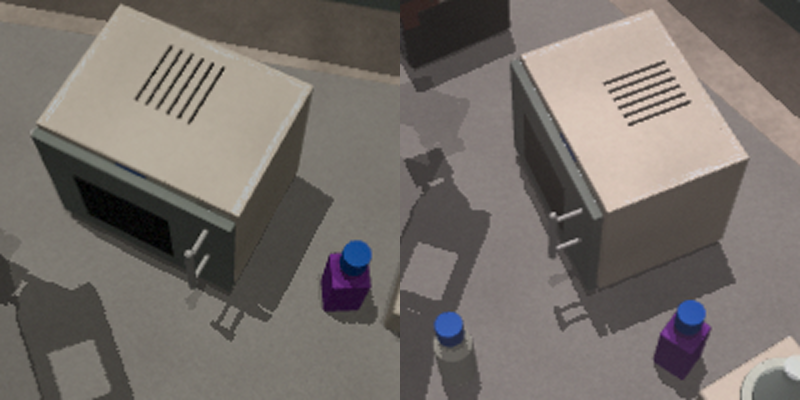

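View pics/d6.png

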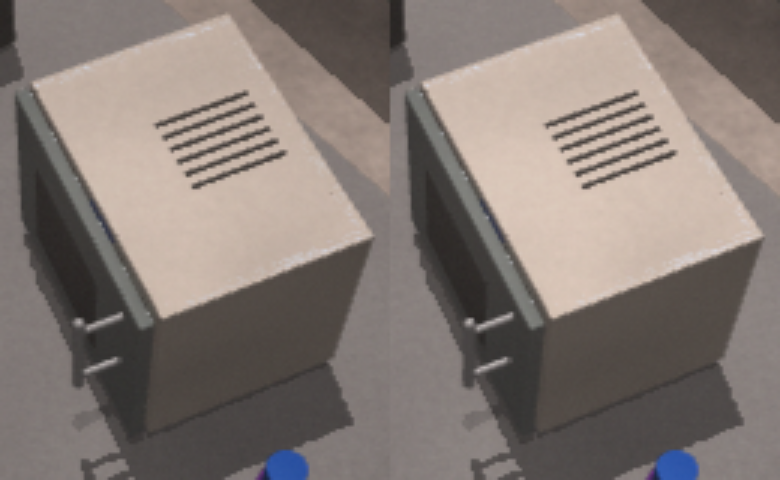

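```bash
python3 -c "
from workcell import job
print(job.finish_job())"
```

```text
the job is handed in; nothing more can be done
None
```

The square white bottle is in the door rack next to the jar, the door is shut, and the job was handed in at about 31 s of the 72 s allowed.

**What I did:**
- I lifted the round bottle, which stood in the way of the door, and set it down near (0.40, 0.00).
- I opened the door by its handle to about 1.52 rad.
- I moved the square bottle by its cap into the free-edge part of the rack.
- I shut the door slowly by the handle, let go and moved clear.

**Last checks:**
- **Door:** in the side camera, the door and handle look the same as at the start. When I let go, the handle was within 1 mm of where I first gripped it.
- **Square bottle and jar:** both stood upright in the rack when I last saw them, with the door about half shut. With the door closed only a sliver of the jar's lid shows, so the square bottle's final pose could not be seen.
- **Round bottle:** it stands on the bench.
- **Beaker and flask:** the arm never went near them, and they were upright in place in the half-shut pictures. I did not check their positions again at the end.
- **Contact:** the arm was clear of everything, and the wrist force read about 0.6 N, which is sensor noise.

No check failed. The one disagreement was my first estimate of the door hinge: it was about 4 mm off and put roughly 12 N of side pull on the handle during opening. I refitted the hinge position before closing.

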